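# Seat a feed roller in the jig and lock the push rod with the cam lever

## Robot

A 7-joint arm with a two-finger parallel gripper is mounted at the origin on the work surface. World frame = base frame: x ahead of the robot, y to its left, z up, the work surface at z = 0. Lengths are in m, angles in rad, forces in N, time in s.
With the tool pointing down it reaches from about 0.425 to 0.925 m from the base axis. Payload 6.8 kg.
Tool frame: the origin (TCP) lies midway between the tips of the shut fingers; the grasp point (between the pads) lies 19 mm behind it; z points along the fingers, y is the line along which they close (so a half turn about z gives the same grasp; the last joint's range is limited). The gripper opens to 85 mm and grips with 20 to 120 N. Pads are 22 mm wide; open, the fingers measure 114 mm over their backs; the gripper's body (76 mm by 85 mm) begins 54 mm behind the grasp point. The pads swing forward as they close: fully open they stand 13 mm farther back than shut.
Start: joints at [1.199, 0.477, 0.022, 1.555, -0.011, 1.109, -0.083], TCP at [0.176, -0.652, 0.231] pointing down, gripper open.
Joint ranges: [-2.96, 2.96], [-0.34, 2.1], [-1.41, 1.46], [0.24, 2.44], [-1.37, 4.51], [0.17, 1.92], [-2.96, 2.96]. Speed limits (rad/s): [2.39, 2.39, 3.14, 3.14, 3.14, 3.14, 3.14].

## Interface

Orientations are given as a unit quaternion [w, x, y, z].
In Python, from cell import env gives the robot as it stands.
- The arm moves only by the shell command python3 -m creep 'ROWS' [FORCE]. ROWS is JSON, a list of rows, each a list of 7 numbers: the shift along the world's x, y, z in mm, then the turn, a rotation vector about the world's x, y, z in degrees, then the closure, from -1 (fully open) to 1 (shut), so that 0 is half open. In form: [[tx, ty, tz, rx, ry, rz, grip], ...]. A call has exactly 10 rows; each row shifts and turns the commanded pose from where the row before left it; what a row does not reach is not made up. A row lasts 1/8 s, in which the tool goes at most 62.5 mm and 10.7 degrees, less where a joint would pass 70% of its speed; a pose out of reach is approached as far as the arm can. A call with a gripper value outside its range is refused whole. The fingers move at their own pace and stop on an object; FORCE is the grip in N (left out, the last holds). Time passes only in rows, so rows that do not move let the fingers close, or fill a call up. It gives the time, the measured TCP pose, the force, the opening and the grip force at its end, in the units of the state.
- env.get_state(): the state, without advancing time (a new reading comes with each control period).
- env.read_camera(name): name is "scene" or "top"; returns the picture (420x560x3 uint8, red, green, blue); there is no depth.
- env.calibration(name): a dict with "intrinsics" (3x3 intrinsics, pixels), "R" (3x3) and "t" (3): a world point X has camera coordinates R X + t. Camera axes: x right, y down, z forward; pixel columns grow to the right and rows downward; lengths in m; the calibration is good to about 2 mm. A picture is of the moment at which its call begins. calibration takes no time and is no camera call.
- env.hand_in(): hands the job in; it is judged then, once.
The state is a dict: "time": time; "joint_positions": joint angles; "qvel": joint speeds; "effort": joint torques, N m; "tool_pos": TCP position; "tool_rot": TCP orientation; "contact_force": force on the tool from outside, world axes, zero at the start; "torque": the same for the moment, N m; "gripper_width": opening from 0.0 (shut) to 1.0 (fully open); "gripper_force": force on a finger pad.
Only numpy, scipy, OpenCV 4.12 (cv2) and the standard library are available. Lean on these libraries where they do the work, as an engineer would, in place of code of your own. Each camera call takes 0.05 s, during which the arm holds its last target. There are 200 camera calls.

## Task

Push the jig's rod forward by its black grip until it has driven the orange feed roller fully home in the blue pocket and the sprung rubber nose bears lightly on it, squeezed in by about 2 mm. Then throw the red cam lever over centre to clamp the rod, leaving the roller held under that light pressure; never ram the roller, and leave the screwdriver, jar and bearing alone.

Things in the scene. Friction and masses are not known exactly. Their poses are not given: they have to be found in the camera images.
- jig: Blue steel jig fixed to the table, base plate 330 x 130 x 12 mm. Origin: on the table, under the rod; x axis = the direction in which the rod is pushed, y = left of that, z up. The rod's axis runs along x at y = 0, 36 mm above the table, through an aluminium split collar (x -60 to -30 mm, y -30 to 30, top 60 mm high).
- pocket (a point): Centre of the mouth of the blue roofed pocket (jig x 118 mm, 36 mm high; pocket top 70 mm high, closed behind at x 166). An open channel from x 20 mm leads into it: floor 18 mm high, 40 mm wide, rails 46 mm high. A spacer hidden inside stops the roller: its face lies 16 to 30 mm beyond the mouth, different each time, and must be felt.
- handle (a point): Point on the black upright grip of the rod (plain round post, 22 mm diameter, from 44 to 110 mm above the table): on its axis, 90 mm above the table. The grip slides only along the jig's x axis; the rod's own friction is about 12 N while the lever is open, and it stays where it is left.
- rod (a joint): Rod position in m along the jig's x axis; larger is farther forward. At 0 the grip's axis is at jig x = -168 mm and the tip of the uncompressed nose at jig x = -15 mm; range -0.005 to 0.115.
- nose: Sprung rubber nose (26 mm diameter) at the front end of the rod. Origin at the centre of its front face; x axis = push direction. It springs back into the rod by up to 6 mm: 0.5 N at first touch plus 3.5 N per mm. The nose face is 153 mm ahead of the grip's axis when not compressed. Pressing the roller with more than 15 N spoils its bearing.
- roller: Loose orange feed roller, 36 mm diameter tread, steel hub, 80 mm long overall (hub ends 40 mm either side of the origin), about 0.25 kg, lying in the channel with its axis along the jig's x. Origin on its axis at mid-length, 36 mm above the table. Sliding it takes 1 to 2.5 N until it comes home.
- lever_pivot (a point): Point on the vertical pin of the cam lever, 54 mm above the table, at jig x -45, y -46 mm. Fixed on the jig.
- lever_tip (a point): Free end of the red lever, 80 mm from the pivot (4 mm short of the bar's end). The red bar is 12 mm thick and 22 mm tall (43 to 65 mm above the table) and swings horizontally about the pivot.
- lever (a joint): Lever angle (rad), counter-clockwise from above. 0 = open: it points 115 degrees clockwise from the jig's x axis (out to the -y side, slightly back). 1.87 = closed stop, nearly along the jig's +x. The cam stiffens to dead centre at about 1.55 (a push of up to about 8 N, 60 mm from the pivot); let go before that it springs some way back, past it it snaps shut.
- screwdriver: Bystander: screwdriver lying beside the jig, on its +y side.
- oil_jar: Bystander: amber jar with red lid, 56 mm diameter, 75 mm high, standing by the pocket on the jig's -y side. Origin under its centre.
- spare_bearing: Bystander: steel ring 42 mm diameter, 14 mm high, lying by the channel on the jig's -y side. Origin under its centre.
Mind the look-alikes: they are no part of the job. Of the things like the roller, leave any that is green, turquoise or yellow; of the rest the smaller one is meant.

How it is judged:
On the way, in this order (a step that is already met when the one before it is completed fails the run):
1. with the lever still open, the roller is home and the nose presses it with 4 to 10 N (contact force between nose and roller between 4 and 10 N and value of joint lever below 0.8 rad), for 0.2 s.
2. the lever has been thrown over centre to its closed stop (value of joint lever above 1.75 rad), for 0.2 s.
At the end, for the whole second after the job is handed in: The lever is at its closed stop (over 1.75 rad), the roller is home and at rest, and the nose presses it with 4 to 10 N (nose squeezed in by about 1 to 2.7 mm) (value of joint lever above 1.75 rad and contact force between nose and roller between 4 and 10 N and linear speed of roller below 0.01 m/s); the robot touches nothing.
It fails at once if the nose pressed the roller with more than 15 N (contact force between nose and roller above 15 N).
It fails at once if the screwdriver was moved by more than 30 mm (distance of screwdriver from where it was at the start of the episode above 0.03 m).
It fails at once if the jar was moved by more than 30 mm (distance of oil_jar from where it was at the start of the episode above 0.03 m).
It fails at once if the spare bearing was moved by more than 30 mm (distance of spare_bearing from where it was at the start of the episode above 0.03 m).
It also fails if it takes over 64 s, if anything falls off the work surface, if the arm or the gripper's body presses on something with over 40 N, if the wrist force passes 120 N, or if a joint passes its speed limit or range.

## Working session

There is one attempt and no reset: what is moved stays moved. The work goes in short steps, Python scripts to look and compute and a shell command to move; the robot and the scene stay as the last step left them, time stands still between calls to the robot, and variables do not carry over. Pictures are saved under pics/ and viewed, at most 10 in all, crops included, and the job is handed in when it is done.

```bash
mkdir -p pics; python3 - <<'E'
from cell import env
import cv2
for n in("scene","top"):
    cv2.imwrite(f"pics/{n}0.png",env.read_camera(n)[:,:,::-1])
    c=env.calibration(n);print(n,c)
print(env.get_state())
E
```

```text
scene {'intrinsics': array([[419.65084003,   0.        , 276.07317922],
       [  0.        , 419.65084003, 201.52631543],
       [  0.        ,   0.        ,   1.        ]]), 'R': array([[-0.70282333,  0.71132204,  0.00776645],
       [ 0.58340325,  0.5826112 , -0.56586644],
       [-0.40703809, -0.39317316, -0.82446034]]), 't': array([ 0.30567257, -0.28251707,  1.06804007])}
top {'intrinsics': array([[426.70320432,   0.        , 281.30829312],
       [  0.        , 426.70320432, 212.3146413 ],
       [  0.        ,   0.        ,   1.        ]]), 'R': array([[-0.01038061, -0.99931154, -0.03561854],
       [-0.99242283,  0.01465723, -0.12199219],
       [ 0.12243027,  0.0340823 , -0.99189174]]), 't': array([0.0770556 , 0.51694861, 0.68842281])}
{'time': 0.1, 'joint_positions': array([ 1.19889626,  0.47774717,  0.0223463 ,  1.55634876, -0.01148003,
        1.10933176, -0.08307679]), 'qvel': array([-1.07631216e-03, -2.22890689e-03, -3.38543054e-04, -3.91979020e-03,
        1.12457433e-03, -1.57347804e-03,  3.18526543e-05]), 'effort': array([ 4.58036826e-03, -5.97757101e+01,  1.61390428e+00, -2.81955117e+01,
        1.28072704e-02,  4.97843575e-03, -8.40645697e-06]), 'tool_pos': array([ 0.17584549, -0.65112858,  0.23040471]), 'tool_rot': array([-8.33372167e-04,  9.91310215e-01,  1.31542124e-01, -1.83650436e-04]), 'contact_force': array([-0.84685473, -0.06686736, -0.57038802]), 'torque': array([-0.0442386 ,  0.03035314,  0.00149027]), 'gripper_force': 0.0, 'gripper_width': 1.0049947450635819}
```

View pics/scene0.png

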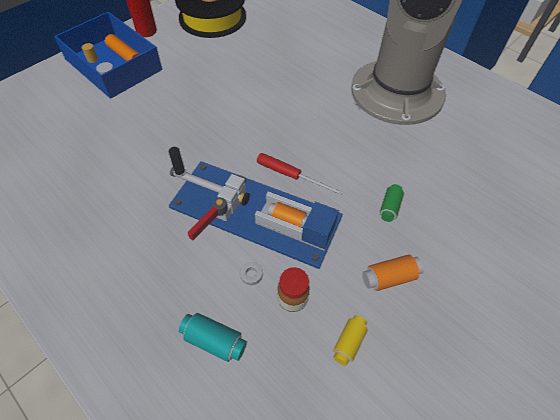

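View pics/top0.png

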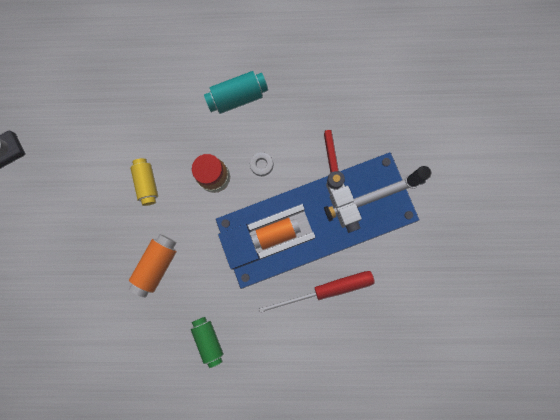

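The scene picture shows the jig's black grip at (177,160), the red lever from (218,203) to (191,235) and the roller in the channel at (288,214). In the top picture the grip is at (424,173), the lever tip at (328,133) and the roller at (276,233).

Possible roller look-alikes (top view pixels): orange in the channel (276,233), big orange (153,266), green (207,342), yellow (144,181), turquoise (236,92), plus the orange thing in the bin (scene 121,46). I choose the orange one in the channel, since it is the smaller of the orange ones. Next is a close crop to check.

```bash
python3 - <<'E'
import cv2
a=cv2.imread("pics/top0.png")[115:295,205:440]
cv2.imwrite("pics/topc.png",cv2.resize(a,None,fx=3.3,fy=3.3,interpolation=cv2.INTER_CUBIC))
a=cv2.imread("pics/scene0.png")[140:275,160:350]
cv2.imwrite("pics/scenec.png",cv2.resize(a,None,fx=4,fy=4,interpolation=cv2.INTER_CUBIC))
E
```

```text
(no output)
```

View pics/topc.png

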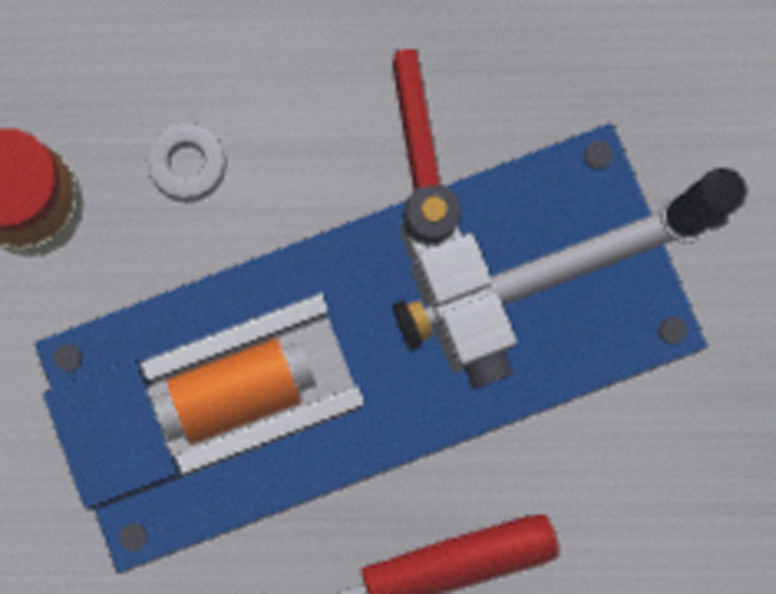

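View pics/scenec.png

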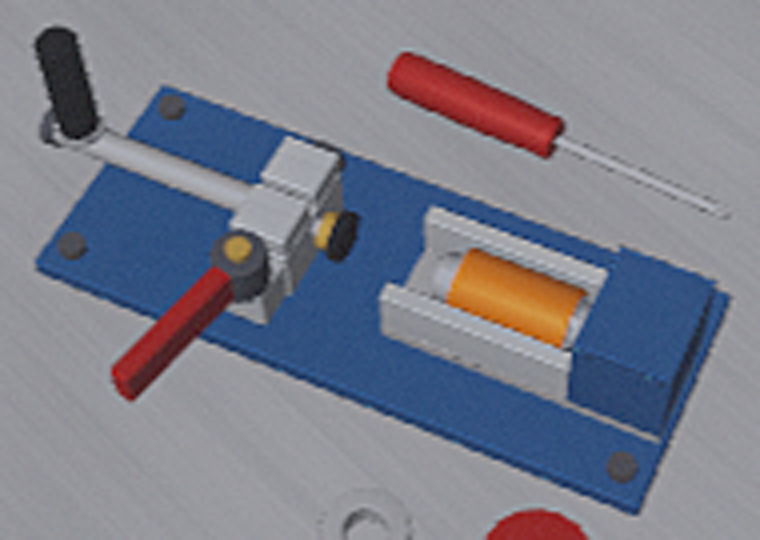

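The crops confirm the choice: the small orange roller lies in the channel, its free hub end at crop (310,370), with the lever open at crop (407,50). Next I fit the jig pose.

```bash
cat > fit.py <<'E'
from cell import env
import numpy as np
from scipy.optimize import least_squares
C={n:env.calibration(n) for n in("top","scene")}
def proj(n,P):
    c=C[n];q=c["R"]@P+c["t"];u=c["intrinsics"]@q;return u[:2]/u[2]
T=lambda x,y:(x/3.3+205,y/3.3+115)
S=lambda x,y:(x/4+160,y/4+140)
a=np.deg2rad(-115); L=(-.045+.084*np.cos(a),-.046+.084*np.sin(a))
# p: X,Y,yaw,plate xc,rod q, roller end x
F=[("top",lambda p:(p[3]-.165,-.065,.012),T(613,125)),("top",lambda p:(p[3]-.165,.065,.012),T(706,346)),
("top",lambda p:(p[3]+.165,.065,.012),T(120,572)),("top",lambda p:(p[3]+.165,-.065,.012),T(38,342)),
("scene",lambda p:(p[3]-.165,.065,.012),S(163,86)),("scene",lambda p:(p[3]-.165,-.065,.012),S(38,266)),
("scene",lambda p:(p[3]+.165,-.065,.012),S(637,513)),("scene",lambda p:(p[3]+.165,.065,.012),S(728,296)),
("top",lambda p:(p[4]-.168,0,.11),T(722,188)),("scene",lambda p:(p[4]-.168,0,.11),S(57,38)),
("top",lambda p:(*L,.065),T(407,50)),
("top",lambda p:(-.060,.03,.06),T(517,344)),("scene",lambda p:(-.060,.03,.06),S(285,137)),("scene",lambda p:(-.030,.03,.06),S(343,160)),
("top",lambda p:(-.03,.03,.06),T(460,368)),("top",lambda p:(p[5],0,.036),T(310,370))]
def W(p,v):
    c,s=np.cos(p[2]),np.sin(p[2]);return np.array([p[0]+c*v[0]-s*v[1],p[1]+s*v[0]+c*v[1],v[2]])
def res(p):return np.concatenate([proj(n,W(p,f(p)))-o for n,f,o in F])
r=least_squares(res,[.5,-.1,1.5,0,0,.04],loss="soft_l1");p=r.x
if __name__=="__main__":
    print(p,np.rad2deg(p[2]));print(res(p).reshape(-1,2).round(1).tolist())
    print("grip",W(p,(p[4]-.168,0,.09)),"pivot",W(p,(-.045,-.046,.054)),"tip",W(p,(*L,.054)),"dir",np.cos(p[2]),np.sin(p[2]))
    np.save("p.npy",p)
E
python3 fit.py
```

```text
[5.08660679e-01 8.51469805e-03 1.92435682e+00 2.86973460e-03
 1.91308055e-03 3.54257546e-02] 110.25752390540222
[[-0.6, -1.7], [0.6, 0.1], [-1.5, 0.6], [-2.2, -0.3], [-0.7, -2.1], [-2.0, -2.4], [0.3, -2.4], [0.8, -1.7], [-0.3, 0.2], [-0.5, -0.3], [9.2, -1.3], [-1.1, 0.1], [0.9, -1.7], [-0.1, -2.5], [-1.2, -0.6], [-0.4, -2.5]]
grip [ 0.56616666 -0.14729906  0.09      ] pivot [ 0.5673962  -0.01777481  0.054     ] tip [ 0.65110862 -0.02471971  0.054     ] dir -0.3462402544912599 0.9381458768069215
```

Pose found: jig yaw is about 110.3° and the grip is at (0.566, -0.147). I'll go above it with the finger line along jig y, which is a +95° turn.

```bash
python3 -m creep '[[35,45,-2,0,0,9.5,-0.2],[35,45,-2,0,0,9.5,-0.2],[35,45,-2,0,0,9.5,-0.2],[35,45,-2,0,0,9.5,-0.2],[35,45,-2,0,0,9.5,-0.2],[35,45,-2,0,0,9.5,-0.2],[35,45,-2,0,0,9.5,-0.2],[35,45,-2,0,0,9.5,-0.2],[35,45,-2,0,0,9.5,-0.2],[35,45,-2,0,0,9.5,-0.2]]' 60
cat > st.py <<'E'
from cell import env
import numpy as np
from scipy.spatial.transform import Rotation as R
p=np.load("p.npy");s=env.get_state()
c,n=np.cos(p[2]),np.sin(p[2]);J=np.array([[c,n],[-n,c]])
q=s["tool_rot"];m=R.from_quat([*q[1:],q[0]]).as_matrix()
d=s["tool_pos"][:2]-p[:2]
print("t",round(s["time"],2),"pos",(s["tool_pos"]*1e3).round(1),"jig",(J@d*1e3).round(1),"F jig",(J@s["contact_force"][:2]).round(1),"Fz",s["contact_force"][2].round(1),"yaw_y",np.rad2deg(np.arctan2(m[1,1],m[0,1])).round(1),"toolz",m[:,2].round(3),"w",round(s["gripper_width"],3),"gf",round(s["gripper_force"],1))
E
python3 st.py
python3 - <<'E'
import numpy as np
from fit import *
# bystanders in jig coords: bearing top, jar lid (top px)
c=C["top"]
def back(u,z):
    d=c["R"].T@np.linalg.inv(c["intrinsics"])@[*u,1];o=-c["R"].T@c["t"];X=o+d*(z-o[2])/d[2]
    v=X[:2]-p[:2];cc,s=np.cos(p[2]),np.sin(p[2]);return [cc*v[0]+s*v[1],-s*v[0]+cc*v[1]]
print("bearing",back(T(187,162),.014),"jar",back((209,170),.075),"levertip",back(T(407,50),.065),"pivot",back(T(433,208),.07))
E
```

```text
time: 1.35
tool_pos: [0.5267, -0.2002, 0.2111]
tool_rot: [-0.0, 0.571, 0.821, -0.0]
contact_force: [0.4, -1.0, 0.7]
gripper_width: 0.6
gripper_force: 0.0
t 1.35 pos [ 526.7 -200.2  211.1] jig [-202.1   55.4] F jig [-1.1 -0.1] Fz 0.7 yaw_y 20.4 toolz [-0. -0. -1.] w 0.6 gf 0.0
bearing [np.float64(0.05664381065237622), np.float64(-0.12509032845664908)] jar [np.float64(0.14028426832620897), np.float64(-0.13159736140252043)] levertip [np.float64(-0.06554717749970593), np.float64(-0.1255973948841054)] pivot [np.float64(-0.047042035705232126), np.float64(-0.04555276821484602)]
```

```bash
python3 -m creep '[[13,18,-10,0,0,0,-0.2],[13,18,-15,0,0,0,-0.2],[13,17,-15,0,0,0,-0.2],[0,0,-15,0,0,0,-0.2],[0,0,-20,0,0,0,-0.2],[0,0,-20,0,0,0,-0.2],[0,0,-20,0,0,0,-0.2],[0,0,-15,0,0,0,-0.2],[0,0,-10,0,0,0,-0.2],[0,0,-3,0,0,0,-0.2]]' 60; python3 st.py
python3 - <<'E'
from cell import env
import cv2
a=env.read_camera("scene")[100:280,120:350,::-1];b=env.read_camera("top")[115:295,205:440,::-1]
a=cv2.resize(a,(460,360));b=cv2.resize(b,(470,360))
cv2.imwrite("pics/g1.png",cv2.resize(cv2.hconcat([a[:,:390],b[:,70:]]),None,fx=1,fy=1))
E
```

```text
time: 2.6
tool_pos: [0.5649, -0.1486, 0.0677]
tool_rot: [-0.0, 0.573, 0.82, -0.0]
contact_force: [-0.5, 0.2, -0.3]
gripper_width: 0.597
gripper_force: 0.0
t 2.6 pos [ 564.9 -148.6   67.7] jig [-166.9    1.7] F jig [0.4 0.4] Fz -0.3 yaw_y 20.1 toolz [-0.001  0.    -1.   ] w 0.597 gf 0.0
```

View pics/g1.png

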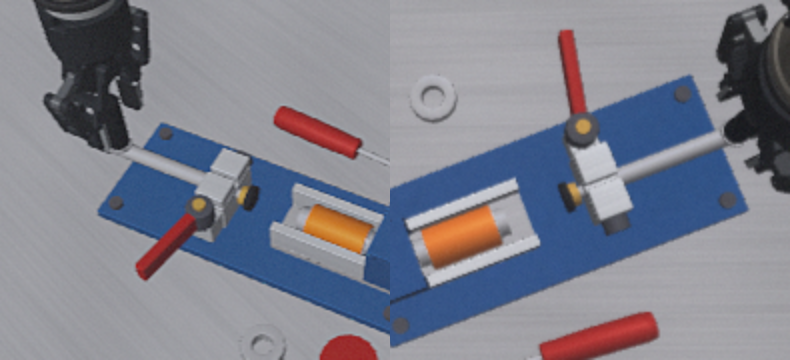

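The post sits between the open fingers (left panel about (118,130)), so I close on it.

```bash
python3 -m creep '[[0,0,0,0,0,0,0.2],[0,0,0,0,0,0,0.4],[0,0,0,0,0,0,1],[0,0,0,0,0,0,1],[0,0,0,0,0,0,1],[0,0,0,0,0,0,1],[0,0,0,0,0,0,1],[0,0,0,0,0,0,1],[0,0,0,0,0,0,1],[0,0,0,0,0,0,1]]' 70; python3 st.py
```

```text
time: 3.95
tool_pos: [0.5665, -0.1484, 0.0692]
tool_rot: [0.001, 0.573, 0.82, 0.001]
contact_force: [4.0, 2.2, 5.3]
gripper_width: 0.241
gripper_force: 68.3
t 3.95 pos [ 566.5 -148.4   69.2] jig [-1.672e+02  1.000e-01] F jig [ 0.7 -4.5] Fz 5.3 yaw_y 20.1 toolz [ 0.003  0.    -1.   ] w 0.241 gf 68.3
```

```bash
python3 -m creep '[[-1,3,0,0,0,0,1],[-1.5,4,0,0,0,0,1],[-1.5,4,0,0,0,0,1],[-1.5,4,0,0,0,0,1],[-1.5,4,0,0,0,0,1],[-1.5,4,0,0,0,0,1],[-1.4,4,0,0,0,0,1],[-1.4,4,0,0,0,0,1],[-1.4,4,0,0,0,0,1],[-1,2.7,0,0,0,0,1]]' 70; python3 st.py
```

```text
time: 5.2
tool_pos: [0.5543, -0.1151, 0.0692]
tool_rot: [0.004, 0.574, 0.819, 0.0]
contact_force: [10.8, -9.0, -2.0]
gripper_width: 0.237
gripper_force: 68.6
t 5.2 pos [ 554.3 -115.1   69.2] jig [-131.8    0. ] F jig [-12.2  -7. ] Fz -2.0 yaw_y 20.0 toolz [ 0.006 -0.004 -1.   ] w 0.237 gf 68.6
```

```bash
python3 -m creep '[[-0.5,2.5,0,0,0,0,1],[-0.5,2.5,0,0,0,0,1],[-0.6,2.5,0,0,0,0,1],[-0.8,2.4,0,0,0,0,1],[-0.8,2.4,0,0,0,0,1],[-0.8,2.4,0,0,0,0,1],[-0.8,2.4,0,0,0,0,1],[-0.8,2.4,0,0,0,0,1],[-0.8,2.4,0,0,0,0,1],[-0.7,1.9,0,0,0,0,1]]' 70; python3 st.py
python3 -m creep '[[-0.35,0.95,0,0,0,0,1],[-0.35,0.95,0,0,0,0,1],[-0.35,0.95,0,0,0,0,1],[-0.35,0.95,0,0,0,0,1],[-0.35,0.95,0,0,0,0,1],[-0.2,0.5,0,0,0,0,1],[-0.2,0.5,0,0,0,0,1],[-0.2,0.5,0,0,0,0,1],[-0.2,0.5,0,0,0,0,1],[-0.2,0.5,0,0,0,0,1]]' 70; python3 st.py
```

```text
time: 6.45
tool_pos: [0.5461, -0.093, 0.0691]
tool_rot: [0.003, 0.574, 0.818, -0.001]
contact_force: [7.9, -12.3, 3.3]
gripper_width: 0.238
gripper_force: 68.9
t 6.45 pos [546.1 -93.   69.1] jig [-108.2    0. ] F jig [-14.2  -3.2] Fz 3.3 yaw_y 19.9 toolz [ 0.004 -0.006 -1.   ] w 0.238 gf 68.9
time: 7.7
tool_pos: [0.5434, -0.0856, 0.0691]
tool_rot: [0.003, 0.574, 0.819, -0.001]
contact_force: [6.7, -12.0, 3.6]
gripper_width: 0.241
gripper_force: 68.9
t 7.7 pos [543.4 -85.6  69.1] jig [-100.4    0. ] F jig [-13.6  -2.1] Fz 3.6 yaw_y 19.9 toolz [ 0.004 -0.006 -1.   ] w 0.241 gf 68.9
```

```bash
python3 -m creep '[[-0.1,0.25,0,0,0,0,1],[-0.1,0.25,0,0,0,0,1],[-0.1,0.25,0,0,0,0,1],[-0.1,0.25,0,0,0,0,1],[-0.1,0.25,0,0,0,0,1],[-0.1,0.25,0,0,0,0,1],[-0.1,0.25,0,0,0,0,1],[-0.1,0.25,0,0,0,0,1],[-0.1,0.25,0,0,0,0,1],[0,0,0,0,0,0,1]]' 70; python3 st.py
```

```text
time: 8.95
tool_pos: [0.5425, -0.0833, 0.0692]
tool_rot: [0.003, 0.574, 0.819, -0.001]
contact_force: [6.9, -11.4, 4.0]
gripper_width: 0.236
gripper_force: 68.9
t 8.95 pos [542.5 -83.3  69.2] jig [-97.9   0. ] F jig [-13.1  -2.5] Fz 4.0 yaw_y 19.9 toolz [ 0.004 -0.006 -1.   ] w 0.236 gf 68.9
```

```bash
python3 -m creep '[[-0.1,0.25,0,0,0,0,1],[-0.1,0.25,0,0,0,0,1],[-0.1,0.25,0,0,0,0,1],[-0.1,0.25,0,0,0,0,1],[-0.1,0.25,0,0,0,0,1],[-0.1,0.25,0,0,0,0,1],[-0.1,0.25,0,0,0,0,1],[-0.1,0.25,0,0,0,0,1],[-0.1,0.25,0,0,0,0,1],[0,0,0,0,0,0,1]]' 70; python3 st.py
```

```text
time: 10.2
tool_pos: [0.5417, -0.081, 0.0691]
tool_rot: [0.003, 0.574, 0.819, -0.001]
contact_force: [7.5, -11.7, 3.2]
gripper_width: 0.241
gripper_force: 68.9
t 10.2 pos [541.7 -81.   69.1] jig [-95.4   0. ] F jig [-13.6  -3. ] Fz 3.2 yaw_y 19.9 toolz [ 0.004 -0.006 -1.   ] w 0.241 gf 68.9
```

```bash
python3 -m creep '[[-0.1,0.25,0,0,0,0,1],[-0.1,0.25,0,0,0,0,1],[-0.1,0.25,0,0,0,0,1],[-0.1,0.25,0,0,0,0,1],[-0.1,0.25,0,0,0,0,1],[-0.1,0.25,0,0,0,0,1],[-0.1,0.25,0,0,0,0,1],[-0.1,0.25,0,0,0,0,1],[-0.1,0.25,0,0,0,0,1],[0,0,0,0,0,0,1]]' 70; python3 st.py
```

```text
time: 11.45
tool_pos: [0.541, -0.079, 0.0692]
tool_rot: [0.003, 0.575, 0.818, -0.001]
contact_force: [8.9, -11.7, 2.6]
gripper_width: 0.242
gripper_force: 68.9
t 11.45 pos [541.  -79.   69.2] jig [-93.3  -0. ] F jig [-14.1  -4.3] Fz 2.6 yaw_y 19.9 toolz [ 0.004 -0.006 -1.   ] w 0.242 gf 68.9
```

```bash
python3 -m creep '[[-0.1,0.2,0,0,0,0,1],[-0.1,0.2,0,0,0,0,1],[-0.1,0.2,0,0,0,0,1],[-0.1,0.2,0,0,0,0,1],[-0.1,0.2,0,0,0,0,1],[-0.1,0.2,0,0,0,0,1],[0,0.2,0,0,0,0,1],[0,0,0,0,0,0,1],[0,0,0,0,0,0,1],[0,0,0,0,0,0,1]]' 70; python3 st.py
```

```text
time: 12.7
tool_pos: [0.5408, -0.0784, 0.0692]
tool_rot: [0.004, 0.575, 0.818, -0.001]
contact_force: [9.6, -13.7, 1.7]
gripper_width: 0.239
gripper_force: 68.7
t 12.7 pos [540.8 -78.4  69.2] jig [-92.7  -0. ] F jig [-16.2  -4.2] Fz 1.7 yaw_y 19.8 toolz [ 0.005 -0.007 -1.   ] w 0.239 gf 68.7
```

```bash
python3 -m creep '[[-0.1,0.25,0,0,0,0,1],[-0.1,0.25,0,0,0,0,1],[-0.1,0.25,0,0,0,0,1],[-0.1,0.25,0,0,0,0,1],[-0.1,0.25,0,0,0,0,1],[-0.1,0.25,0,0,0,0,1],[-0.1,0.25,0,0,0,0,1],[0,0.2,0,0,0,0,1],[0,0,0,0,0,0,1],[0,0,0,0,0,0,1]]' 70; python3 st.py; python3 -m creep '[[0,0,0,0,0,0,1],[0,0,0,0,0,0,1],[0,0,0,0,0,0,1],[0,0,0,0,0,0,1],[0,0,0,0,0,0,1],[0,0,0,0,0,0,1],[0,0,0,0,0,0,1],[0,0,0,0,0,0,1],[0,0,0,0,0,0,1],[0,0,0,0,0,0,1]]' 70; python3 st.py
```

```text
time: 13.95
tool_pos: [0.5404, -0.0776, 0.0692]
tool_rot: [0.004, 0.575, 0.818, -0.002]
contact_force: [11.2, -16.8, -0.6]
gripper_width: 0.239
gripper_force: 68.7
t 13.95 pos [540.4 -77.6  69.2] jig [-91.8   0. ] F jig [-19.7  -4.7] Fz -0.6 yaw_y 19.8 toolz [ 0.005 -0.008 -1.   ] w 0.239 gf 68.7
time: 15.2
tool_pos: [0.5405, -0.0776, 0.0692]
tool_rot: [0.004, 0.575, 0.818, -0.002]
contact_force: [11.8, -16.9, 0.8]
gripper_width: 0.24
gripper_force: 68.7
t 15.2 pos [540.5 -77.6  69.2] jig [-91.8  -0. ] F jig [-19.9  -5.2] Fz 0.8 yaw_y 19.8 toolz [ 0.005 -0.008 -1.   ] w 0.24 gf 68.7
```

The nose is estimated at about 7.7 N, with the roller home. I relieve the arm's push, open, and check.

```bash
python3 -m creep '[[0.4,-1,0,0,0,0,1],[0.4,-1,0,0,0,0,1],[0.4,-1,0,0,0,0,1],[0.4,-1,0,0,0,0,1],[0.4,-1,0,0,0,0,1],[0.3,-0.8,0,0,0,0,1],[0,0,0,0,0,0,1],[0,0,0,0,0,0,1],[0,0,0,0,0,0,1],[0,0,0,0,0,0,1]]' 70; python3 st.py; python3 -m creep '[[0,0,0,0,0,0,0.3],[0,0,0,0,0,0,0],[0,0,0,0,0,0,-0.2],[0,0,0,0,0,0,-0.3],[0,0,0,0,0,0,-0.3],[0,0,15,0,0,0,-0.3],[0,0,25,0,0,0,-0.3],[0,0,25,0,0,0,-0.3],[0,0,25,0,0,0,-0.3],[0,0,10,0,0,0,-0.3]]' 70; python3 st.py
```

```text
time: 16.45
tool_pos: [0.5404, -0.0776, 0.0691]
tool_rot: [0.001, 0.573, 0.819, -0.001]
contact_force: [2.2, -3.0, 9.5]
gripper_width: 0.24
gripper_force: 69.5
t 16.45 pos [540.4 -77.6  69.1] jig [-91.8   0. ] F jig [-3.6 -1. ] Fz 9.5 yaw_y 20.0 toolz [ 0.001 -0.002 -1.   ] w 0.24 gf 69.5
time: 17.7
tool_pos: [0.5408, -0.0756, 0.1706]
tool_rot: [0.001, 0.573, 0.82, 0.001]
contact_force: [-0.6, 0.7, 0.1]
gripper_width: 0.653
gripper_force: 0.0
t 17.7 pos [540.8 -75.6 170.6] jig [-90.  -1.] F jig [0.9 0.3] Fz 0.1 yaw_y 20.1 toolz [ 0.003 -0.    -1.   ] w 0.653 gf 0.0
```

```bash
python3 - <<'E'
import numpy as np
from cell import env
p=np.load("p.npy");s=env.get_state();print(s["joint_positions"].round(2))
c,n=np.cos(p[2]),np.sin(p[2]);M=np.array([[c,-n],[n,c]])
P=np.array([-45,-46.]);prev=M.T@(s["tool_pos"][:2]-p[:2])*1e3
for a,g in [(-104,10)]+[(x,0) for x in np.linspace(-104,-8,11)]+[(-8,-8)]:
    r=np.deg2rad(a);u=np.array([np.cos(r),np.sin(r)]);m=np.array([-u[1],u[0]])
    h=11*abs(m[0])+14.5*abs(m[1]);q=P+60*u-(6+h+g)*m
    print(round(a,1),q.round(1),"d world",(M@(q-prev)).round(1));prev=q
E
```

```text
[ 0.46  0.38 -0.53  1.9   0.24  0.92  0.16]
-104 [-88.8 -96.9] d world [89.5 34.3]
-104.0 [-79.1 -99.3] d world [-1.1  9.9]
-94.4 [ -67.6 -104.4] d world [ 0.8 12.5]
-84.8 [ -57.8 -107.4] d world [-0.6 10.3]
-75.2 [ -49.3 -109.2] d world [-1.2  8.5]
-65.6 [ -40.3 -109.7] d world [-2.6  8.7]
-56.0 [ -30.7 -108.7] d world [-4.2  8.6]
-46.4 [ -21. -106.] d world [-6.   8.2]
-36.8 [ -11.5 -101.3] d world [-7.7  7.3]
-27.2 [ -2.6 -94.7] d world [-9.3  6. ]
-17.6 [  5.2 -86.2] d world [-10.7   4.3]
-8.0 [ 11.4 -76. ] d world [-11.7   2.3]
-8 [ 12.5 -68.1] d world [-7.8 -1.7]
```

```bash
python3 -m creep '[[30,11,0,0,0,0,0.3],[30,11,0,0,0,0,1],[30,12,0,0,0,0,1],[0,0,0,0,0,0,1],[0,0,-25,0,0,0,1],[0,0,-30,0,0,0,1],[0,0,-30,0,0,0,1],[0,0,-25,0,0,0,1],[0,0,-15,0,0,0,1],[0,0,-7,0,0,0,1]]' 70; python3 st.py
python3 - <<'E'
from cell import env
import cv2
a=env.read_camera("scene")[100:280,120:350,::-1];b=env.read_camera("top")[115:295,205:440,::-1]
a=cv2.resize(a,(460,360));b=cv2.resize(b,(470,360))
cv2.imwrite("pics/g2.png",cv2.hconcat([a[:,:390],b[:,70:]]))
E
```

```text
time: 18.95
tool_pos: [0.6291, -0.0419, 0.0357]
tool_rot: [-0.0, 0.573, 0.82, -0.0]
contact_force: [0.2, 0.3, -0.3]
gripper_width: -0.002
gripper_force: 0.0
t 18.95 pos [629.1 -41.9  35.7] jig [-89.  -95.5] F jig [ 0.2 -0.3] Fz -0.3 yaw_y 20.1 toolz [-0.001 -0.    -1.   ] w -0.002 gf 0.0
```

View pics/g2.png

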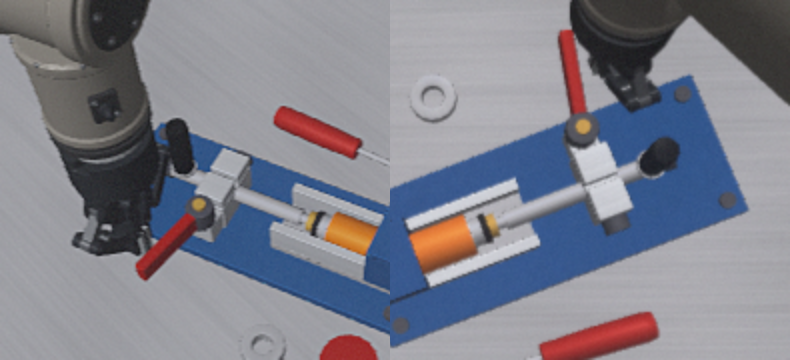

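The nose bears on the roller inside the pocket (right panel (490,225)). The shut fingers stand just behind the open lever (right panel (640,95)). Now I swing the lever.

```bash
python3 -m creep '[[-1,10,0,0,0,0,1],[1,12,0,0,0,0,1],[-0.5,10,0,0,0,0,1],[-1,8.5,0,0,0,0,1],[-2.5,8.5,0,0,0,0,1],[-4,8.5,0,0,0,0,1],[-6,8,0,0,0,0,1],[-7.5,7.5,0,0,0,0,1],[-9,6,0,0,0,0,1],[-5,2,0,0,0,0,1]]' 70; python3 st.py; python3 -m creep '[[-5.5,2,0,0,0,0,1],[-6,1.5,0,0,0,0,1],[-6,1,0,0,0,0,1],[-5,-0.5,0,0,0,0,1],[-4,-1,0,0,0,0,1],[0,0,0,0,0,0,1],[0,0,0,0,0,0,1],[0,0,0,0,0,0,1],[0,0,0,0,0,0,1],[0,0,0,0,0,0,1]]' 70; python3 st.py
```

```text
time: 20.3
tool_pos: [0.5932, 0.0406, 0.0363]
tool_rot: [-0.0, 0.572, 0.82, 0.0]
contact_force: [0.8, -1.1, 0.1]
gripper_width: 0.001
gripper_force: 0.2
t 20.3 pos [593.2  40.6  36.3] jig [  0.8 -90.4] F jig [-1.3 -0.4] Fz 0.1 yaw_y 20.2 toolz [-0.001  0.001 -1.   ] w 0.001 gf 0.2
time: 21.55
tool_pos: [0.5749, 0.0441, 0.0377]
tool_rot: [0.004, 0.573, 0.82, 0.006]
contact_force: [19.6, 2.6, -14.0]
gripper_width: -0.002
gripper_force: 9.1
t 21.55 pos [574.9  44.1  37.7] jig [ 10.4 -74.4] F jig [ -4.3 -19.3] Fz -14.0 yaw_y 20.1 toolz [ 0.014  0.005 -1.   ] w -0.002 gf 9.1
```

```bash
python3 -m creep '[[6,2,0,0,0,0,1],[10,3.5,0,0,0,0,1],[15,5,0,0,0,0,1],[5,2,0,0,0,0,1],[0,0,25,0,0,0,1],[0,0,40,0,0,0,1],[0,0,50,0,0,0,1],[30,-40,30,0,0,0,1],[30,-40,0,0,0,0,1],[30,-40,0,0,0,0,1]]' 70; python3 st.py
python3 - <<'E'
from cell import env
import cv2
a=env.read_camera("scene")[100:280,120:350,::-1];b=env.read_camera("top")[115:295,205:440,::-1]
a=cv2.resize(a,(460,360));b=cv2.resize(b,(470,360))
cv2.imwrite("pics/g3.png",cv2.hconcat([a[:,:390],b[:,70:]]))
E
```

```text
time: 22.8
tool_pos: [0.6947, -0.0663, 0.182]
tool_rot: [0.0, 0.573, 0.82, 0.0]
contact_force: [0.3, 0.7, 0.2]
gripper_width: -0.001
gripper_force: 0.0
t 22.8 pos [694.7 -66.3 182. ] jig [-134.6 -148.6] F jig [ 0.6 -0.5] Fz 0.2 yaw_y 20.1 toolz [ 0.001 -0.    -1.   ] w -0.001 gf 0.0
```

View pics/g3.png

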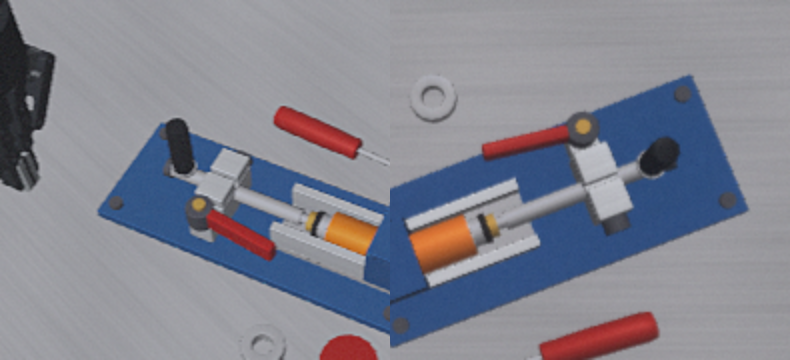

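The lever now lies along the channel in its closed position (right panel, tip (485,152)), and the grip and nose look unmoved. Next is a sub-pixel check that clamping didn't shift the rod.

```bash
python3 - <<'E'
import cv2,numpy as np
a,b=[cv2.cvtColor(cv2.imread(f"pics/g{i}.png"),cv2.COLOR_BGR2GRAY).astype(np.float32) for i in(2,3)]
for n,(x0,x1,y0,y1) in {"grip_top":(628,690,128,190),"nose_top":(470,515,205,250),"grip_scene":(166,205,112,180),"ref_screw":(540,660,310,356)}.items():
    A=a[y0:y1,x0:x1];B=b[y0:y1,x0:x1]
    print(n,cv2.phaseCorrelate(A,B,cv2.createHanningWindow(A.shape[::-1],cv2.CV_32F)))
E
```

```text
grip_top ((0.08723421562539002, -0.10474008589172712), 0.8897141020279378)
nose_top ((0.40061803840243115, 0.37562291737754805), 0.9296271957585841)
grip_scene ((0.09695079161862097, 0.06804911027618488), 0.9406524529059728)
ref_screw ((0.09352235362925398, -0.03470782201150513), 0.6531637167765034)
```

```bash
python3 -c "
from cell import env
print(env.hand_in())"
```

```text
the job is handed in; nothing more can be done
None
```

I handed the job in at about 23 s: the roller is home with the nose pressing it at an estimated 7–8 N (about 2 mm squeeze), and the lever is over centre at its closed stop with no visible rod shift from clamping; hand-in returned no verdict.

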